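Clear the jammed token tube

TASK

Three tokens are wedged in the foot of the coin mechanism's swing-out token tube. Tip the tube right over onto its stop, push the clearing rod down the bore, without forcing it against the tube, until all three tokens have dropped into the steel pan behind. Then draw the rod out and lay it flat on the counter, leaving the tube tipped so I can look through it and everything else on the counter where it is.

Things in the scene. Friction and masses are not known exactly. Their poses are not given: they have to be found in the camera images.
- mech: coin mechanism fixed to the counter. Origin: on the counter under the tube's pivot; x towards the pan (tube tips to -x), y towards the housing. Base plate x -63..122, y -49..174, 6 thick. Cheeks each side of the tube y 30..34, x -18..18, 118 high. Housing x -45..105, y 72..172, 161 high; propped lid at y 172..192, to 262 high. Clear on the -x and -y sides
- token_tube (a joint): angle the token tube is swung out, rad: 0 upright (start), 0.96 tipped right over on its stop, 55 degrees off vertical, mouth towards the mechanism's -x. Pivot 100 above the counter on the tube's axis, along the mechanism's y. Stiff hinge, stays where left; 2 to 3 N across the mouth moves it
- tube_mouth (a point): centre of the open upper end of the aluminium tube: 41.5 outside, 35.5 bore, 120 long, mouth 85 from the pivot; sight slot 10 wide on its +x side. z axis points up the bore, out of the mouth; y axis along the pivot
- tube_foot (a point): centre of the open lower end, 35 from the pivot; same axes. Leaf springs on the +y and -y sides close in from 15 above the foot to a throat 28 wide, 4 above the foot. Upright, the foot stands 6 above a steel bed and nothing can leave; tipped, it hangs free over the pan. To drive out the last token the rod's nose must come a few mm past the foot; 30 past it is still free
- pan (a point): centre of the inner floor of the open steel pan under the tipped tube's foot, fixed at x 65, y 5 of the mechanism, same axes. Inside 94 x 94, walls 33 above this floor, floor 9 above the counter
- token0_center (a point): centre of a nickel token, 32 across, 5 thick, z its axis; lowest of three piled flat in the tube's foot. Wedged between the leaf springs, underside 9 above the foot. It takes some 8 to 20 N along the bore to push each through the springs
- token1_center (a point): centre of a nickel token, 32 across, 5 thick, z its axis; middle of three piled flat in the tube's foot. Rests on the lowest. It takes some 8 to 20 N along the bore to push each through the springs
- token2_center (a point): centre of a nickel token, 32 across, 5 thick, z its axis; top of three piled flat in the tube's foot. Top face about 25 above the foot. It takes some 8 to 20 N along the bore to push each through the springs
- rod_grip (a point): centre of the handle of the clearing rod, loose and flat on the counter, 220 long, 140 to 220 g: black square handle 80 long, 30 x 30 (grip across y), a shaft 14 thick, then a brass end: guide collar 30 across, 8 long, and ahead of it the nose 22 across, 20 long. x along the rod to the nose, z up as it lies, underside 15 below. Balance point about 25 ahead, still in the handle
- rod_tip (a point): centre of the end face of the rod's nose, 180 ahead of the handle's centre, 140 ahead of the handle's front; same axes. The collar's front face is 20 behind it: 2.75 of play all round in the bore, so it easily catches on the rim
- spanner: leave alone: red steel spanner lying flat, 160 long (origin: centre of its underside)
- faceplate: leave alone: steel lock faceplate lying flat, 110 x 45 x 4, three holes (origin: centre of its underside)
- gauge_block: leave alone: squat aluminium pin gauge block, 55 x 40 x 28, with short pins on top (origin: centre of its underside)
- screwdriver: leave alone: screwdriver lying flat, 170 long, round black handle and thin steel blade with a flat end (no collar) (origin: centre of its underside)
- cam_lock: leave alone: small steel cam lock standing on its face, 28 across and 28 high, with a flat cam on top (origin: centre of its underside)
- oil_bottle: leave alone: upright grey oil bottle, 40 across, 85 high (origin: centre of its underside)
- pin_tray: leave alone: flat grey tray, 120 x 80 x 22, three compartments (origin: centre of its underside)
There are look-alikes about, which are no part of the job. What is shaped like the part that bears rod_grip but pink or turquoise is not meant.

How it is judged:
By the outcome, as a careful person would: the job done as asked, in the order asked, and still so for the second after the job is handed in, with the robot touching nothing.
It also fails if it takes over 59 s, if anything falls off the work surface, if the arm or the gripper's body presses on something with over 40 N, if the wrist force passes 120 N, or if a joint passes its speed limit or range.

ROBOT

A 6-joint arm with a two-finger parallel gripper is mounted at the origin on the work surface. World frame = base frame: x ahead of the robot, y to its left, z up, the work surface at z = 0. Lengths are in m, angles in rad, forces in N, time in s.
With the tool pointing down it reaches from about 0.4 to 0.825 m from the base axis. Payload 7 kg.
Tool frame: the origin (TCP) lies between the finger pads; the fingertips stand 25 mm ahead of it and the grasp point (between the pads) lies 6 mm ahead of it (arm.tip_extent is the z of the fingertips in the tool frame, in m); z points along the fingers, x is the direction in which the jaws open and shut, and the axes are right-handed (so a half turn about z gives the same grasp; the last joint's range is limited). The gripper opens to 88 mm and grips with 3 to 60 N. Pads are 19 mm wide; open, the fingers measure 130 mm over their backs; the gripper's body (78 mm by 193 mm) begins 47 mm behind the grasp point.
Start: joints at [1.609, 0.359, 0.012, 0, -1.224, -0.288], TCP at [0.167, 0.654, 0.252] pointing down, gripper open.
Joint ranges: [-3.07, 3.07], [-1.43, 2.12], [-1.02, 1.25], [-3.03, 1.67], [-3.05, -0], [-3.03, 3.03]. Speed limits (rad/s): [2.39, 2.39, 3.01, 3.14, 3.14, 3.14].

INTERFACE

Orientations are given as [roll, pitch, yaw] about the fixed x, y, z axes, in that order (R = Rz(yaw) Ry(pitch) Rx(roll)).
In Python, from station import monitor, grab_frame, job_done, arm gives the robot as it stands.
- The arm moves only by the shell command python3 -m jog 'ROWS' [FORCE]. ROWS is JSON, a list that holds one entry, the list of rows, each a list of 7 numbers: the shift along the world's x, y, z in m, then the turn, a rotation vector about the world's x, y, z in rad, then the opening, from 0 (shut) to 1 (fully open). In form: [[[dx, dy, dz, ax, ay, az, claw], ...]]. A call has 1 to 20 rows; each row shifts and turns the commanded pose from where the row before left it; what a row does not reach is not made up. A row lasts 1/8 s, in which the tool goes at most 62.5 mm and 10.7 degrees, less where a joint would pass 70% of its speed; a pose out of reach is approached as far as the arm can. A call is refused whole if a number of a shift passes 0.0625 or a number of a turn 0.188, either way. A call with a gripper value outside its range is refused whole. The fingers move at their own pace and stop on an object; FORCE is the grip in N (left out, the last holds). Time passes only in rows, so rows that do not move let the fingers close. It gives the time, the measured TCP pose, the force and the opening at its end, in the units of the state.
- monitor.get_state(): the state, without advancing time (a new reading comes with each control period).
- grab_frame(name): name is "scene" or "side" or "wrist"; returns a dict with "pixels" (420x560x3 uint8, red, green, blue), "K" (3x3 intrinsics, pixels), "view" (4x4, takes a point from world to camera coordinates); the wrist camera has in their place "hand_eye" (4x4, takes a point from camera to tool coordinates, whose origin is the TCP and whose axes are the tool frame's). Camera axes: x right, y down, z forward; pixel columns grow to the right and rows downward; lengths in m; the calibration is good to about 2 mm. A picture is of the moment at which its call begins: read the wrist's pose just before it. There is no depth.
- job_done(): hands the job in, once; it reports no verdict.
The state is a dict: "t": time; "q": joint angles; "qd": joint speeds; "joint_efforts": joint torques, N m; "eef_pos": TCP position; "ee_rot": TCP orientation; "force": force on the tool from outside, world axes, zero at the start; "moment": the same for the moment, N m; "width": finger opening in m.
Only numpy, scipy, OpenCV 4.12 (cv2) and the standard library are available. Lean on these libraries where they do the work, as an engineer would, in place of code of your own. Each camera call takes 0.05 s, during which the arm holds its last target.

## Working session

There is one attempt and no reset: what is moved stays moved. The work goes in short steps, Python scripts to look and compute and a shell command to move; the robot and the scene stay as the last step left them, time stands still between calls to the robot, and variables do not carry over. Pictures are saved under pics/ and viewed, and the job is handed in when it is done.

```bash
ls; mkdir -p pics
python3 - <<'E'
from station import monitor, grab_frame, arm
import cv2
s=monitor.get_state(); print(s)
print(arm.tip_extent,[a for a in dir(arm) if a[0]!='_'])
for n in ["scene","side","wrist"]:
    f=grab_frame(n); cv2.imwrite(f"pics/{n}0.png",f["pixels"][:,:,::-1]); print(n,f["K"].tolist(),(f.get("view") if "view" in f else f["hand_eye"]))
E
```

```text
pics
{'t': 0.0, 'q': array([ 1.60908514e+00,  3.59432013e-01,  1.10475899e-02, -3.50020011e-04,
       -1.22410935e+00, -2.88116921e-01]), 'qd': array([ 0.00138787, -0.00185969,  0.00078652, -0.00035061,  0.00071512,
       -0.00109795]), 'joint_efforts': array([-3.68823848e-04, -5.82715237e+01,  2.93048286e+01,  6.99703574e+00,
        6.96582603e-03, -1.65651168e-04]), 'eef_pos': array([0.16678659, 0.65359916, 0.25058859]), 'ee_rot': array([-3.14142576e+00, -1.72097677e-03, -1.82074379e+00]), 'force': array([-0.18064555, -0.35912104, -0.72799997]), 'moment': array([ 0.01177761,  0.00494777, -0.05417584]), 'width': 0.08763065394535785}
0.025 ['Unreachable', 'tip_extent']
scene [[507.40803279130455, 0.0, 275.1359173801693], [0.0, 507.40803279130455, 216.74647032916081], [0.0, 0.0, 1.0]] [[-0.78677459  0.61712475 -0.01194947  0.43644582]
 [ 0.52339907  0.65677178 -0.54286668 -0.07945467]
 [-0.32716839 -0.43336805 -0.83973387  1.6396444 ]
 [ 0.          0.          0.          1.        ]]
side [[466.8537390775337, 0.0, 273.14383160512193], [0.0, 466.8537390775337, 203.38597602521682], [0.0, 0.0, 1.0]] [[-0.41371601 -0.91039506  0.00446036  0.07882677]
 [-0.53206298  0.23780707 -0.81262339  0.38440891]
 [ 0.73874762 -0.33856849 -0.5827721   1.08503004]
 [ 0.          0.          0.          1.        ]]
wrist [[300.3304148212017, 0.0, 278.12402319477854], [0.0, 300.3304148212017, 207.5274951000449], [0.0, 0.0, 1.0]] [[ 9.99999740e-01  3.74415449e-04  6.16428323e-04  1.21099032e-03]
 [-5.15440571e-04  9.68834812e-01  2.47707170e-01 -6.68275706e-02]
 [-5.04471827e-04 -2.47707424e-01  9.68834753e-01 -1.34103369e-01]
 [ 0.00000000e+00  0.00000000e+00  0.00000000e+00  1.00000000e+00]]
```

View pics/scene0.png

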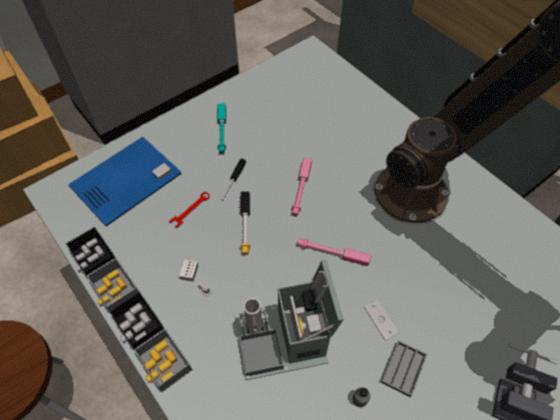

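View pics/side0.png

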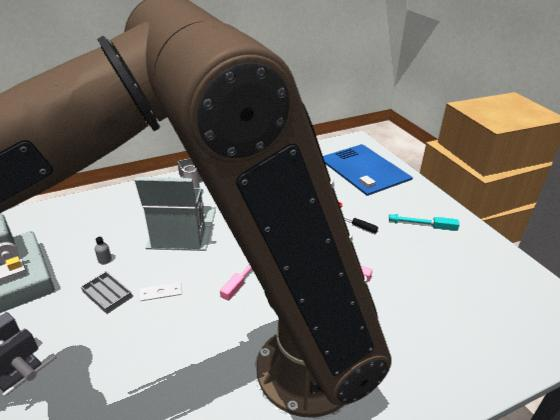

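View pics/wrist0.png

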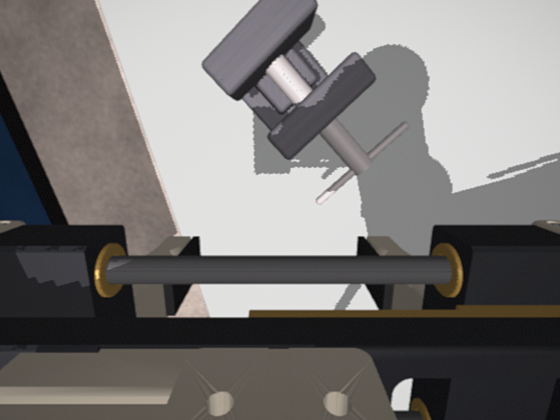

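```bash
cat > h.py <<'E'
import numpy as np, cv2
from station import monitor, grab_frame, arm
from scipy.spatial.transform import Rotation as Rot
def cam(f,s=None):
    if "view" in f: return f["K"],np.array(f["view"])
    T=np.eye(4);T[:3,:3]=Rot.from_euler('xyz',s["ee_rot"]).as_matrix();T[:3,3]=s["eef_pos"]
    return f["K"],np.linalg.inv(T@f["hand_eye"])
def shot(n,save):
    s=monitor.get_state(); f=grab_frame(n); cv2.imwrite(f"pics/{save}.png",f["pixels"][:,:,::-1])
    K,V=cam(f,s); np.savez(f"pics/{save}.npz",K=K,V=V); return s
def ld(save):
    d=np.load(f"pics/{save}.npz"); return d["K"],d["V"]
def back(KV,u,v,z):
    K,V=KV; R=V[:3,:3];c=-R.T@V[:3,3]; d=R.T@np.linalg.inv(K)@np.array([u,v,1.]); return c+d*(z-c[2])/d[2]
def proj(KV,p):
    K,V=KV; p=np.atleast_2d(p); c=p@V[:3,:3].T+V[:3,3]; q=c@K.T; return q[:,:2]/q[:,2:]
def crop(save,x0,y0,x1,y1,k,out):
    im=cv2.imread(f"pics/{save}.png")[y0:y1,x0:x1]; cv2.imwrite(f"pics/{out}.png",cv2.resize(im,None,fx=k,fy=k,interpolation=cv2.INTER_CUBIC))
E
python3 - <<'E'
from h import *
for n in ["scene","side"]: 
    s=shot(n,n+"0")
crop("scene0",220,170,360,390,3.5*1.0,"c1") if 0 else crop("scene0",215,255,375,385,5,"c1")
crop("scene0",220,175,280,265,6,"c2")
KV=ld("scene0")
print(-KV[1][:3,:3].T@KV[1][:3,3])
for n,(u,v,z) in dict(rodhandle_back=(246,192,.03),rodtip=(245,253,.011),pancorner=(243,375,0.0),tubemouth=(252,304,.185),spanner=(190,210,0),bottle=(361,397,0)).items(): print(n,back(KV,u,v,z))
E
```

```text
[0.92141081 0.49341157 1.33894694]
rodhandle_back [ 0.42604071 -0.31336805  0.03      ]
rodtip [ 0.55373499 -0.14664362  0.011     ]
pancorner [0.76989524 0.13803563 0.        ]
tubemouth [0.67232851 0.06208454 0.185     ]
spanner [ 0.59555721 -0.38627588  0.        ]
bottle [0.56632802 0.3696593  0.        ]
```

View pics/c1.png

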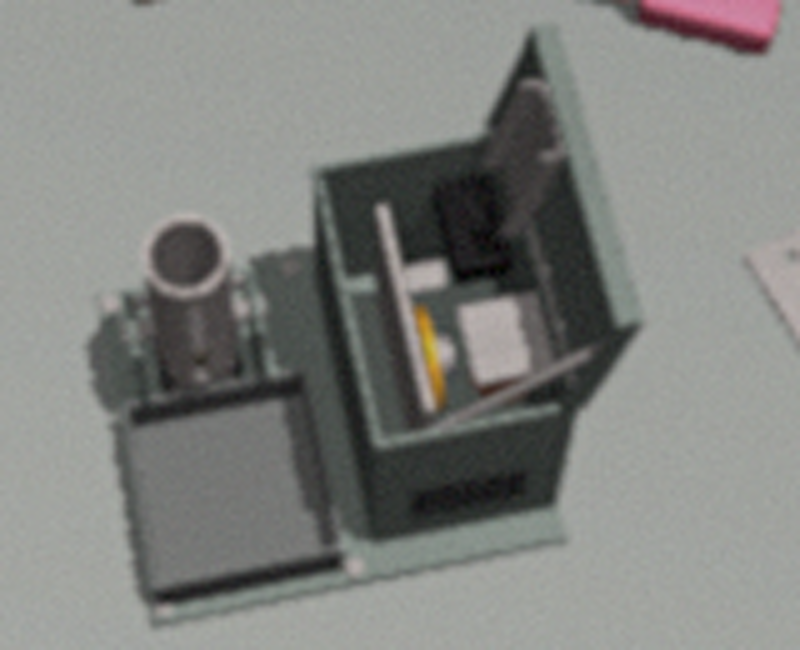

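View pics/c2.png

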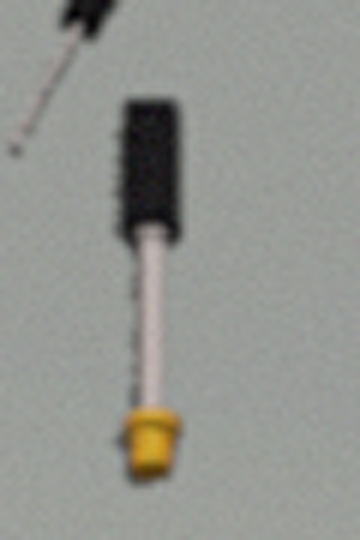

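```bash
cat > fit.py <<'E'
from h import *
from scipy.optimize import least_squares
KV=ld("scene0")
P=np.array([(122,-49,6),(122,174,6),(-45,72,161),(105,72,161),(0,0,185),(-45,192,262),(105,192,262)])/1000
c=np.array([(152,618),(567,538),(316,172),(372,449),(187,257),(553,25),(641,322)])
uv=(c+.5)/5-.5+[215,255]
def w(p,P): 
    R=np.array([[np.cos(p[2]),-np.sin(p[2]),0],[np.sin(p[2]),np.cos(p[2]),0],[0,0,1]]); return P@R.T+[p[0],p[1],0]
r=least_squares(lambda p:(proj(KV,w(p,P))-uv).ravel(),[.67,.06,.9],loss='soft_l1')
if __name__=="__main__":
    print(r.x); print((proj(KV,w(r.x,P))-uv).round(2))
E
python3 fit.py
```

```text
[0.67532683 0.06483404 1.10387125]
[[-0.32  1.32]
 [ 0.13  0.15]
 [-0.72 -1.32]
 [ 0.63 -0.14]
 [-0.31 -0.46]
 [ 0.69  0.81]
 [-0.09 -0.29]]
```

```bash
python3 -m jog '[[[0.02,-0.02,0.045,0,0,-0.112,0],[0.033,-0.034,0.035,0,0,-0.112,0],[0.033,-0.034,0,0,0,-0.112,0],[0.033,-0.034,0,0,0,-0.112,0],[0.033,-0.034,0,0,0,-0.112,0],[0.033,-0.034,0,0,0,-0.112,0],[0.033,-0.034,0,0,0,-0.112,0],[0.033,-0.034,0,0,0,-0.112,0],[0.033,-0.034,0,0,0,-0.112,0],[0.033,-0.034,0,0,0,-0.112,0],[0.033,-0.034,0,0,0,-0.112,0],[0.033,-0.034,0,0,0,-0.112,0],[0.033,-0.034,0,0,0,-0.112,0],[0.033,-0.034,0,0,0,-0.112,0],[0.033,-0.034,0,0,0,-0.112,0],[0.033,-0.034,0,0,0,-0.108,0],[0.017,-0.013,0,0,0,0,0],[0,0,0,0,0,0,0]]]' 20
python3 -c "
from h import *
s=shot('wrist','w1');shot('scene','s1');print(s['q'])"
```

```text
t: 2.5
eef_pos: [0.6996, 0.1101, 0.3305]
ee_rot: [-3.141, -0.001, 2.674]
force: [-0.9, 0.2, 0.9]
width: 0.0004
[ 4.30235695e-01  3.82381553e-01  2.23333900e-01 -1.38067248e-04
 -1.41315956e+00 -8.97837109e-01]
```

View pics/w1.png

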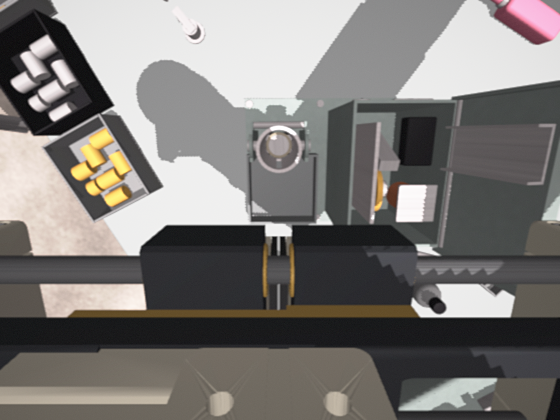

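View pics/s1.png

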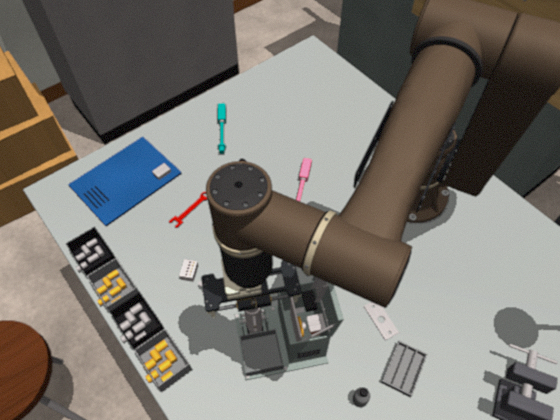

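Run:
```python
from h import *
import fit
crop("w1",230,85,480,265,3.2,"w1c")
KV=ld("w1")
p=back(KV,279,146,.185);print(p)
print(proj(KV,fit.w(fit.r.x,fit.P)))
```

```text
[0.67501834 0.06177689 0.185     ]
[[248.39487996 220.68566744]
 [388.33385901 220.59923828]
 [355.33948797  99.8892185 ]
 [346.59286566 246.87186809]
 [280.20066169 149.19508775]
 [585.56038215  83.56024088]
 [535.58769672 296.66750982]]
```

View pics/w1c.png

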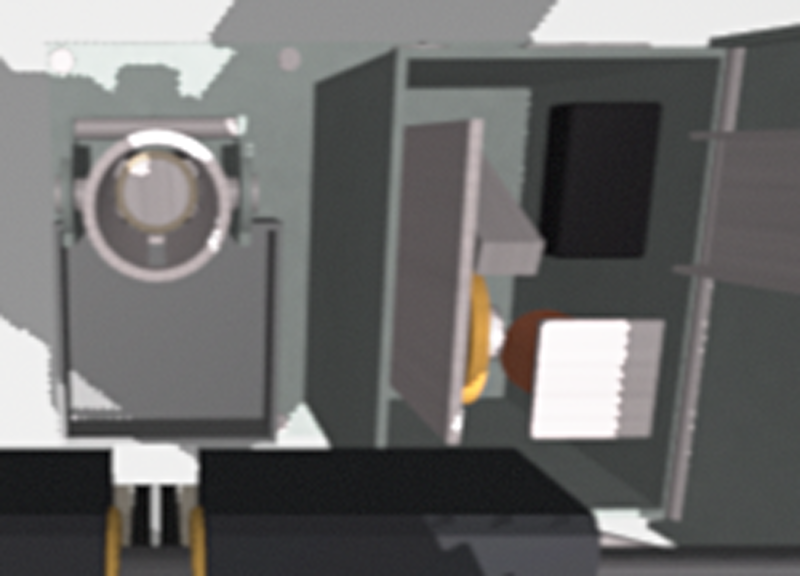

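```bash
cat > fit2.py <<'E'
from fit import *
KW=ld("w1")
P2=np.array([(0,0,185),(-45,72,161),(-63,-49,6),(-45,172,161)])/1000
uv2=(np.array([(157,205),(403,49),(46,42),(722,51)])+.5)/3.2-.5+[230,85]
f=lambda p:np.r_[(proj(KV,w(p,P))-uv).ravel(),(proj(KW,w(p,P2))-uv2).ravel()*1.5]
r2=least_squares(f,r.x,loss='soft_l1')
M=r2.x
if __name__=="__main__":
    print(M,f(M).reshape(-1,2).round(2))
    r3=least_squares(lambda p:(proj(KW,w(p,P2))-uv2).ravel(),r.x); print(r3.x,r3.fun.round(2))
E
python3 fit2.py
```

```text
[0.67640188 0.06427983 1.10190103] [[-0.88  1.39]
 [-0.38  0.39]
 [-1.14 -1.19]
 [ 0.06  0.03]
 [-0.8  -0.37]
 [ 0.27  1.02]
 [-0.66 -0.01]
 [ 0.24  0.7 ]
 [-2.15  0.1 ]
 [ 0.7  -0.31]
 [ 4.94 -0.52]]
[0.67697672 0.0638553  1.09924227] [-0.61  0.33 -2.05  0.14  0.09 -0.39  2.63  0.03]
```

```bash
python3 -m jog '[[[0,0,-0.045,0,0,0,0],[0,0,-0.045,0,0,0,0],[-0.003,-0.006,-0.0435,0,0,0,0],[-0.0032,-0.0064,0,0,0,0,0],[-0.0032,-0.0064,0,0,0,0,0],[-0.0038,-0.0076,0.002,0,0,0,0],[-0.0038,-0.0076,0.001,0,0,0,0],[-0.0038,-0.0076,0,0,0,0,0],[-0.0038,-0.0076,-0.001,0,0,0,0],[0,0,0,0,0,0,0]]]'
python3 -c "
from h import *
s=shot('wrist','w2');crop('w2',180,60,460,270,2.8,'w2c');print(s['force'])"
```

```text
t: 3.85
eef_pos: [0.674, 0.0609, 0.2003]
ee_rot: [-3.141, 0.0, 2.674]
force: [0.6, 0.7, 0.6]
width: 0.0001
[0.59367885 0.66184663 0.63800525]
```

View pics/w2c.png

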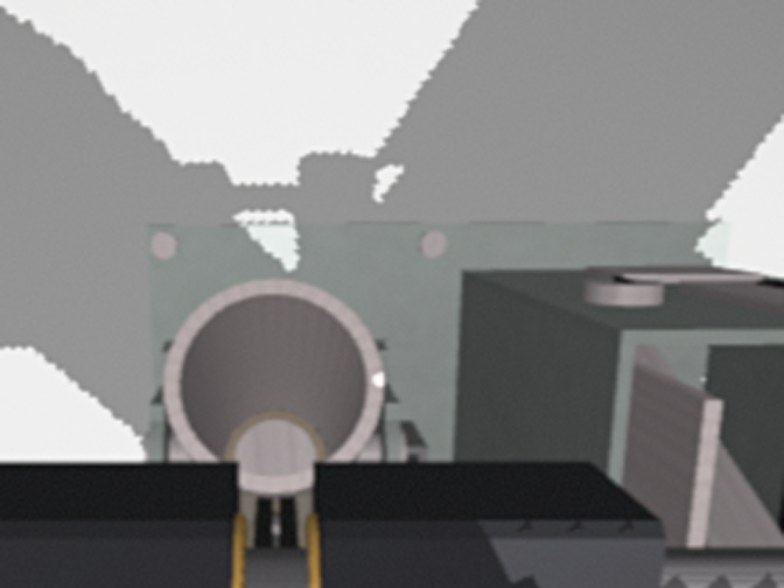

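```bash
python3 -m jog '[[[-0.0038,-0.0076,-0.002,0,0,0,0],[-0.0038,-0.0076,-0.0032,0,0,0,0],[-0.0038,-0.0076,-0.0043,0,0,0,0],[-0.0038,-0.0076,-0.0059,0,0,0,0],[0,0,0,0,0,0,0]]]'
python3 -m jog '[[[-0.0008,-0.0016,-0.0018,0,0,0,0],[0,0,0,0,0,0,0]]]'
python3 -m jog '[[[-0.0008,-0.0016,-0.0018,0,0,0,0],[0,0,0,0,0,0,0]]]'
```

```text
t: 4.53
eef_pos: [0.6583, 0.0304, 0.1838]
ee_rot: [-3.14, -0.001, 2.674]
force: [0.3, 0.0, 0.7]
width: 0.0003
t: 4.78
eef_pos: [0.6582, 0.0298, 0.1829]
ee_rot: [-3.141, -0.0, 2.675]
force: [0.4, 0.5, 1.2]
width: 0.0004
t: 5.03
eef_pos: [0.6583, 0.0293, 0.1823]
ee_rot: [3.139, 0.002, 2.675]
force: [0.6, 4.1, 6.3]
width: 0.0005
```

```bash
python3 -m jog '[[[-0.0008,-0.0016,-0.0018,0,0,0,0],[0,0,0,0,0,0,0]]]'
python3 -c "
from h import *
shot('wrist','w3');shot('scene','s3');crop('s3',190,230,350,390,4,'s3c')"
```

```text
t: 5.28
eef_pos: [0.6583, 0.0289, 0.1819]
ee_rot: [3.137, 0.003, 2.676]
force: [-2.1, 10.1, 13.6]
width: 0.0004
```

View pics/w3.png

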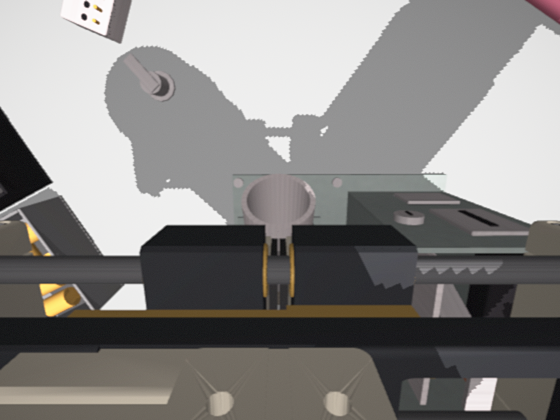

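View pics/s3c.png

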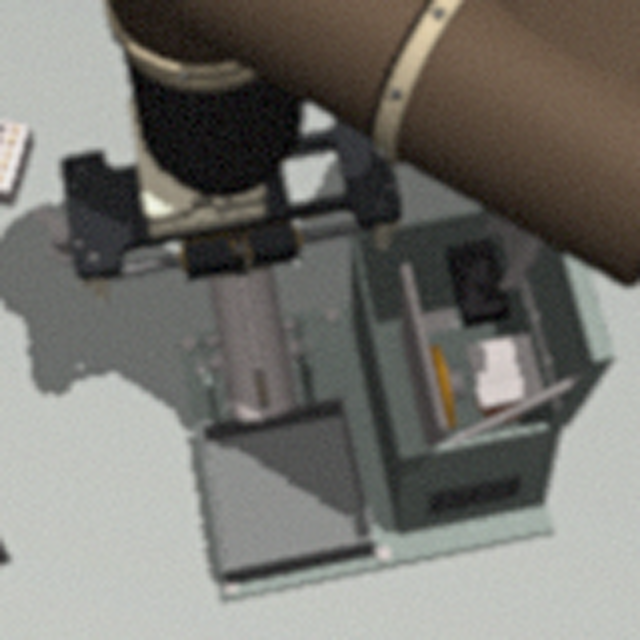

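```bash
python3 -m jog '[[[0.006,0.012,0.03,0,0,0,0],[-0.01,-0.02,0.045,0,0,0,0.2],[-0.03,-0.043,0,0,0,-0.03,0.7],[-0.031,-0.044,0,0,0,-0.03,0.7],[-0.031,-0.044,0,0,0,-0.03,0.7],[-0.031,-0.044,0,0,0,-0.03,0.7],[-0.031,-0.044,0,0,0,-0.03,0.7],[-0.031,-0.044,0,0,0,-0.04,0.7],[-0.031,-0.042,0,0,0,0,0.7],[0,0,0,0,0,0,0.7],[0,0,0,0,0,0,0.7]]]'
python3 -c "
from h import *
shot('wrist','w4');shot('scene','s4');crop('s4',190,230,350,390,4,'s4c')"
```

```text
t: 6.75
eef_pos: [0.4365, -0.2864, 0.2541]
ee_rot: [3.142, -0.0, 2.484]
force: [-0.3, 0.1, -0.6]
width: 0.0611
```

View pics/w4.png

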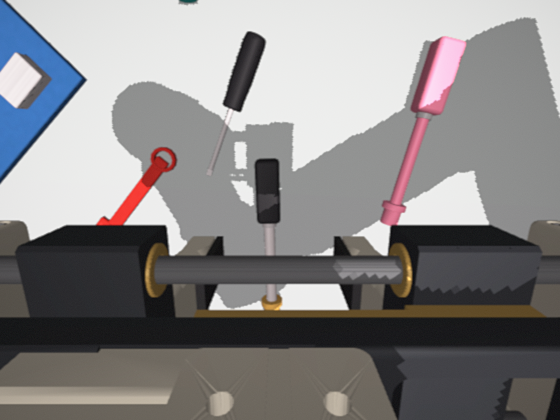

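View pics/s4c.png

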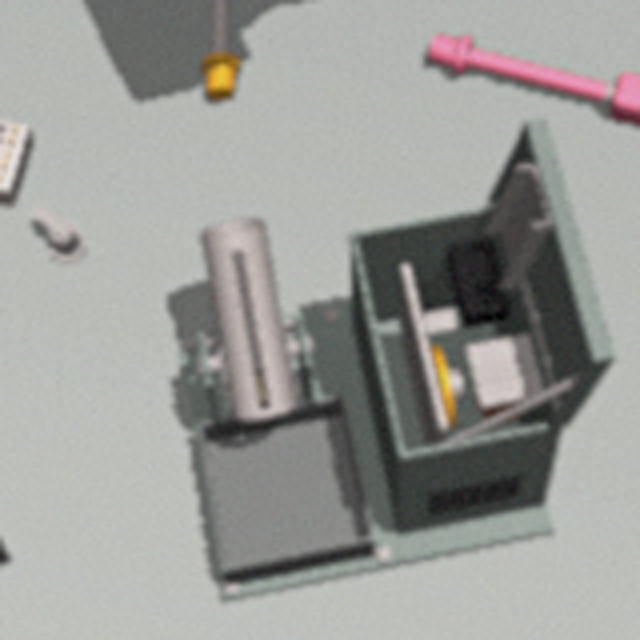

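Run:
```python
from h import *
crop("w4",230,145,310,320,3.4,"w4c")
```

```text
(no output)
```

View pics/w4c.png

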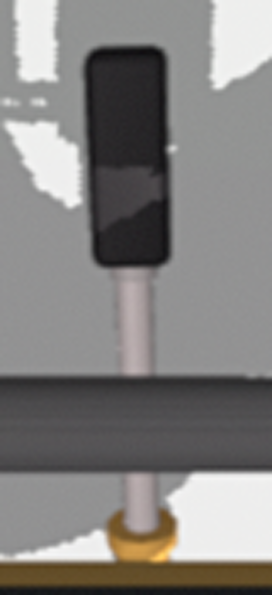

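Run:
```python
from h import *
KV=ld("w4")
g=lambda x,y,z:back(KV,(x+.5)/3.4-.5+230,(y+.5)/3.4-.5+145,z)
fr=g(133,266,.03); rear=g(126,49,.03); col=g(142,520,.015)
print(fr,rear,col,np.linalg.norm(fr-rear),np.linalg.norm((col-fr)[:2]))
d=col-rear;h=np.arctan2(d[1],d[0]);print("heading",h, np.arctan2(*(fr-rear)[1::-1]))
K0=ld("scene0")
a=back(K0,245.2,191.5,.03);b=back(K0,244.8,254,.015)
d=b-a;print(a,b,np.arctan2(d[1],d[0]),np.linalg.norm(d))
c=fr[:2]-.04*np.array([np.cos(h),np.sin(h)]);print("grip",c,"yaw tool",h+np.pi/2)
s=monitor.get_state();print(c-s['eef_pos'][:2],s['q'])
```

```text
[ 0.47330451 -0.25936731  0.03      ] [ 0.42655432 -0.32292639  0.03      ] [ 0.5405095  -0.16843405  0.015     ] 0.07890080948356962 0.1130724041276255
heading 0.9352717305172548 0.9366146472875071
[ 0.42687107 -0.31652991  0.03      ] [ 0.5573078  -0.14235886  0.015     ] 0.9279994839344173 0.21811533134593397
grip [ 0.44956052 -0.29155772] yaw tool 2.5060680573121514
[ 0.01238395 -0.00580239] [-2.02994570e-01  1.04856391e-01 -3.17186622e-01 -1.49820498e-04
 -1.14893995e+00 -4.53091435e-01]
```

```bash
python3 -m jog '[[[0.0095,0.002,-0.045,0,0,0.02,0.7],[0.009,0.001,-0.045,0,0,0,0.7],[0,0,-0.045,0,0,0,0.7],[0,0,-0.045,0,0,0,0.7],[0,0,-0.03,0,0,0,0.7],[0,0,-0.0145,0,0,0,0.7],[0,0,0,0,0,0,0.7]]]'
python3 -c "
from h import *
shot('wrist','w5');crop('w5',180,80,380,330,2.4,'w5c')"
```

```text
t: 7.72
eef_pos: [0.4553, -0.2828, 0.0292]
ee_rot: [-3.141, -0.001, 2.506]
force: [0.8, 0.6, 0.6]
width: 0.0614
```

View pics/w5c.png

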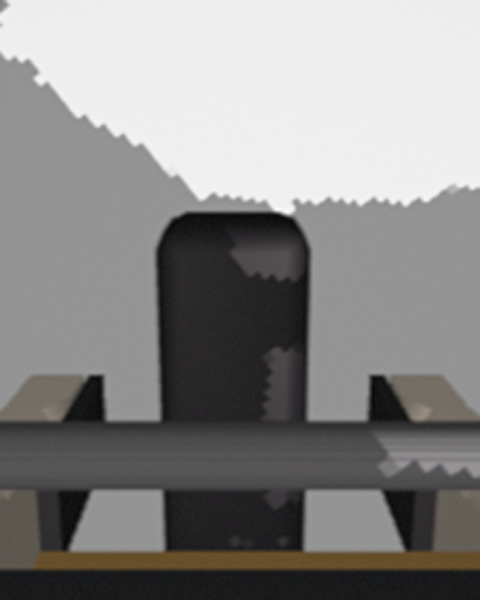

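```bash
python3 -c "
from h import *
KV=ld('w5')
a=back(KV,277,169.6,.03);print(a,np.linalg.norm(a[:2]-[.4553,-.2828]))"
python3 -m jog '[[[0,0,0,0,0,0,0],[0,0,0,0,0,0,0],[0,0,0,0,0,0,0],[0,0,0,0,0,0,0]]]' 50
python3 -m jog '[[[0,0,0.03,0,0,0,0],[0,0,0.04,0,0,0,0],[0,0,0.04,0,0,0,0],[0,0,0.04,0,0,0,0],[0,0,0.04,0,0,0,0],[0,0,0.04,0,0,0,0],[0,0,0,0,0,0,0]]]'
python3 -c "
from h import *
shot('wrist','w6');shot('scene','s6');shot('side','d6');print(monitor.get_state()['moment'])
crop('s6',180,100,340,280,3.3,'s6c')"
```

```text
[ 0.42659469 -0.32430098  0.03      ] 0.05046113793768859
t: 8.28
eef_pos: [0.4553, -0.2835, 0.0302]
ee_rot: [3.141, 0.001, 2.505]
force: [-0.4, 0.4, 3.1]
width: 0.0295
t: 9.15
eef_pos: [0.4564, -0.2839, 0.2629]
ee_rot: [3.14, 0.005, 2.505]
force: [-0.2, 0.8, -3.4]
width: 0.0295
[ 0.06451618 -0.00537538 -0.00950944]
```

View pics/s6c.png

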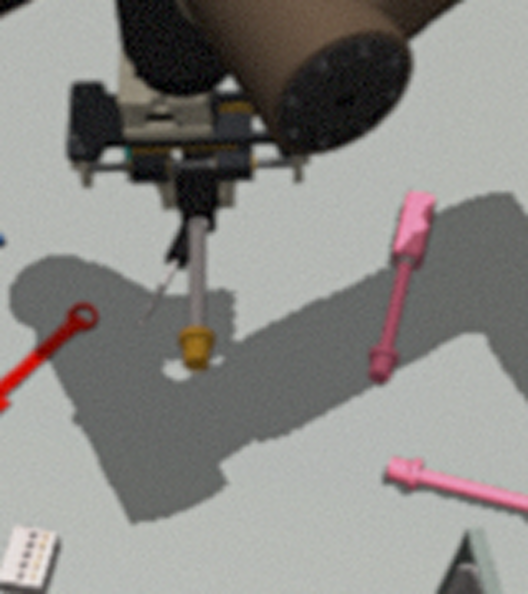

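View pics/w6.png

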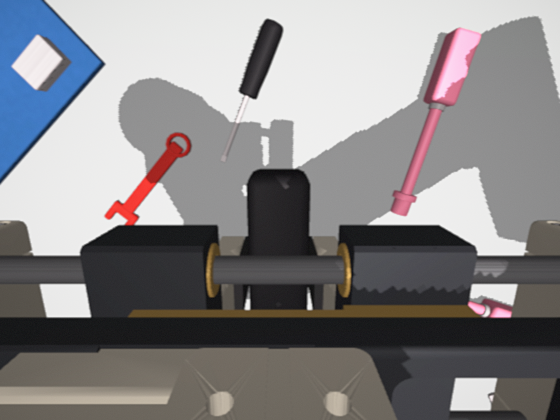

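View pics/d6.png

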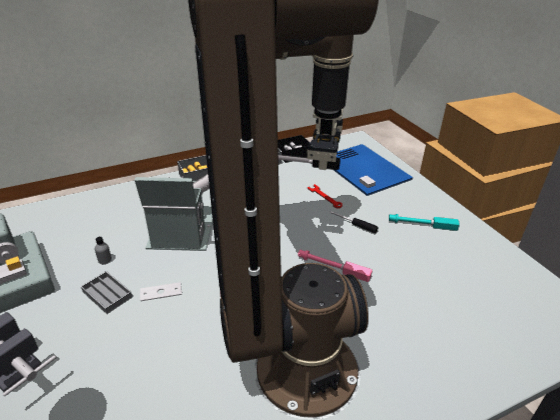

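Run:
```python
from h import *
from scipy.spatial.transform import Rotation as Rot
s=monitor.get_state();print(s['eef_pos'],s['ee_rot'])
R=Rot.from_euler('xyz',s['ee_rot']).as_matrix();t=s['eef_pos']
for b in (.165,.17,.175):
    for c in (.010,.015,.020):
        print(b,c,[proj(ld(n),t+R@np.array([[0,b,c],[0,b-.02,c],[0,b-.14,c]]).T.T.reshape(3,3)[i] ) .round(1).tolist()[0] for n in ['s6'] for i in range(3)] if 0 else (proj(ld('s6'),(R@np.array([[0,b,c],[0,b-.02,c],[0,b-.028,c],[0,b-.14,c]]).T).T+t)).round(1).tolist(), proj(ld('d6'),(R@np.array([[0,b,c],[0,b-.028,c],[0,b-.14,c]]).T).T+t).round(1).tolist())
crop('s6',215,140,265,220,7,'s6d');crop('d6',255,130,355,180,7,'d6d')
```

```text
[ 0.45436206 -0.28297648  0.25853132] [-3.14148110e+00 -1.98270614e-03  2.50420463e+00]
0.165 0.01 [[238.9, 207.5], [238.9, 201.2], [239.0, 198.7], [239.4, 165.2]] [[269.2, 154.2], [278.4, 155.3], [315.6, 159.4]]
0.165 0.015 [[239.0, 208.6], [239.1, 202.3], [239.1, 199.8], [239.6, 166.3]] [[269.2, 155.7], [278.4, 156.7], [315.5, 160.8]]
0.165 0.02 [[239.1, 209.7], [239.2, 203.3], [239.3, 200.8], [239.7, 167.4]] [[269.2, 157.2], [278.3, 158.2], [315.4, 162.3]]
0.17 0.01 [[238.8, 209.1], [238.9, 202.7], [239.0, 200.2], [239.4, 166.6]] [[267.6, 154.1], [276.7, 155.1], [313.9, 159.2]]
0.17 0.015 [[239.0, 210.2], [239.1, 203.8], [239.1, 201.3], [239.5, 167.7]] [[267.6, 155.5], [276.7, 156.5], [313.8, 160.7]]
0.17 0.02 [[239.1, 211.3], [239.2, 204.9], [239.2, 202.4], [239.7, 168.9]] [[267.6, 157.0], [276.7, 158.0], [313.7, 162.1]]
0.175 0.01 [[238.8, 210.7], [238.9, 204.3], [238.9, 201.8], [239.4, 168.0]] [[266.0, 153.9], [275.1, 154.9], [312.2, 159.0]]
0.175 0.015 [[239.0, 211.8], [239.0, 205.4], [239.1, 202.9], [239.5, 169.2]] [[266.0, 155.3], [275.1, 156.4], [312.1, 160.5]]
0.175 0.02 [[239.1, 212.9], [239.2, 206.5], [239.2, 204.0], [239.7, 170.3]] [[266.0, 156.8], [275.1, 157.8], [312.1, 161.9]]
```

View pics/s6d.png

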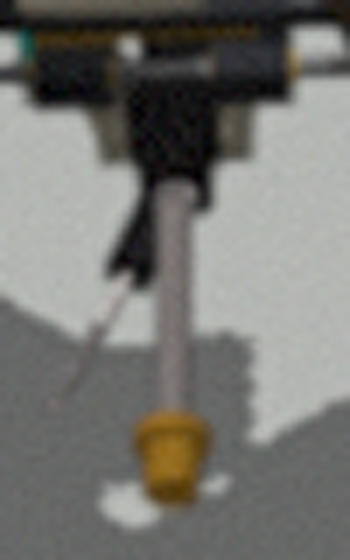

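View pics/d6d.png

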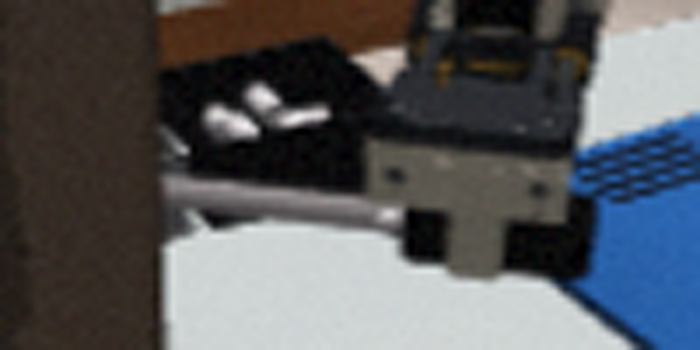

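```bash
cat > tgt.py <<'E'
from h import *
M=np.array([.6757,.0644,1.102]);th=np.radians(55)
hx=np.array([np.cos(M[2]),np.sin(M[2]),0]);hy=np.array([-hx[1],hx[0],0]);Z=np.array([0,0,1.])
piv=np.array([M[0],M[1],.1])
def setM(m,t=55):
    global u,piv,hx,hy,n
u=-np.sin(th)*hx+np.cos(th)*Z; n=np.cos(th)*hx+np.sin(th)*Z  # n: top-side normal
mouth=piv+.085*u; foot=piv-.035*u
# tool: x=hy? rod y ; tool y = rod x = -u ; tool z = -n
Rt=np.column_stack([np.cross(-u,-n),-u,-n])
B,C=.171,.015
def tcp(g): # g: nose tip distance outside mouth (neg inside)
    return mouth+u*(g+B)+n*C
E
python3 - <<'E'
from tgt import *
print('mouth',mouth,'u',u,'Rt',Rt,np.linalg.det(Rt))
rz=Rot.from_matrix(Rt)
print('rpy',rz.as_euler('xyz'))
s=monitor.get_state();R0=Rot.from_euler('xyz',s['ee_rot'])
# step 1: yaw only to tool-down aligned, step 2 tilt about hy
print('rotvec total',(rz*R0.inv()).as_rotvec())
print('tcp g=.03',tcp(.03),'delta',tcp(.03)-s['eef_pos'],'final',tcp(-.13))
for nm in('s4','w3','side0'):
    try: KV=ld(nm)
    except Exception as e: continue
    a=[mouth+hy*.02075,mouth-hy*.02075,mouth+n*.02075,mouth-n*.02075,foot+hy*.02075,foot-hy*.02075,foot+n*.02075]
    p=proj(KV,np.array(a)); print(nm,p.round(1).tolist()); 
    if nm=='s4': print(((p-[190,230]+.5)*4-.5).round(0).tolist())
# overlay
im=cv2.imread('pics/s4.png');im=cv2.resize(im[260:360,200:300],None,fx=6,fy=6,interpolation=cv2.INTER_CUBIC)
KV=ld('s4');ang=np.linspace(0,2*np.pi,60)
for c in(mouth,foot):
    q=proj(KV,c+.02075*(np.cos(ang)[:,None]*hy+np.sin(ang)[:,None]*n));q=((q-[200,260]+.5)*6-.5).astype(int)
    cv2.polylines(im,[q],True,(0,0,255),1)
cv2.imwrite('pics/ov4.png',im)
E
```

```text
mouth [0.64424121 0.00228404 0.148754  ] u [-0.37010338 -0.730776    0.57357644] Rt [[-8.92112769e-01  3.70103379e-01 -2.59149176e-01]
 [ 4.51812801e-01  7.30775999e-01 -5.11694863e-01]
 [ 2.77555756e-17 -5.73576436e-01 -8.19152044e-01]] 1.0
rpy [-2.53072742  0.          2.67279633]
rotvec total [-0.52130775  0.31957877  0.16391864]
tcp g=.03 [ 0.57373767 -0.13692651  0.27633014] delta [0.11937561 0.14604997 0.01779883] final [ 0.63295421 -0.02000235  0.18455791]
s4 [[255.5, 284.8], [239.6, 287.7], [248.0, 287.6], [247.2, 285.0], [263.3, 330.3], [247.5, 333.4], [256.0, 333.9]]
[[264.0, 221.0], [200.0, 232.0], [233.0, 232.0], [230.0, 221.0], [295.0, 403.0], [231.0, 415.0], [265.0, 417.0]]
w3 [[317.4, 198.2], [244.6, 197.9], [281.1, 227.3], [280.9, 173.0], [303.6, 290.6], [256.1, 290.3], [279.8, 314.0]]
side0 [[212.2, 182.0], [214.2, 174.9], [209.1, 173.8], [217.3, 183.1], [183.3, 199.2], [185.8, 191.9], [180.4, 191.1]]
```

View pics/ov4.png

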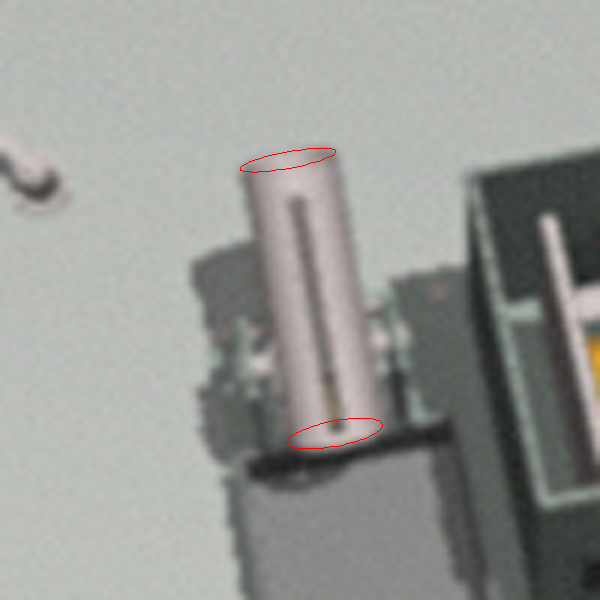

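```bash
python3 -m jog '[[[0.02,0.0243,0.003,-0.0869,0.0533,0.0273,0],[0.02,0.0243,0.003,-0.0869,0.0533,0.0273,0],[0.02,0.0243,0.003,-0.0869,0.0533,0.0273,0],[0.02,0.0243,0.003,-0.0869,0.0533,0.0273,0],[0.0195,0.0243,0.003,-0.0869,0.0533,0.0273,0],[0.019,0.0243,0.003,-0.0869,0.0533,0.0273,0],[0,0,0,0,0,0,0],[0,0,0,0,0,0,0],[0,0,0,0,0,0,0]]]'
python3 - <<'E'
from tgt import *
shot('scene','s7');shot('side','d7');shot('wrist','w7')
s=monitor.get_state();print(s['eef_pos']-tcp(.03),s['force'],s['moment'])
print((Rot.from_euler('xyz',s['ee_rot'])*Rot.from_matrix(Rt).inv()).as_rotvec(),s['q'])
crop('s7',200,200,300,350,4,'s7c');crop('d7',160,130,300,220,5,'d7c')
E
```

```text
t: 10.42
eef_pos: [0.5731, -0.1384, 0.2776]
ee_rot: [-2.531, 0.001, 2.673]
force: [-0.4, 0.8, -2.0]
width: 0.0295
[-0.00052541 -0.00146026  0.00189521] [-0.29713803  0.40940159 -1.60191991] [ 2.12239647 -1.10748937  0.01646693]
[-2.54774535e-05 -2.13571657e-03 -2.75442966e-05] [ 0.33048685  0.36294772 -0.22688316  0.41499829 -1.454946   -0.94932342]
```

View pics/s7c.png

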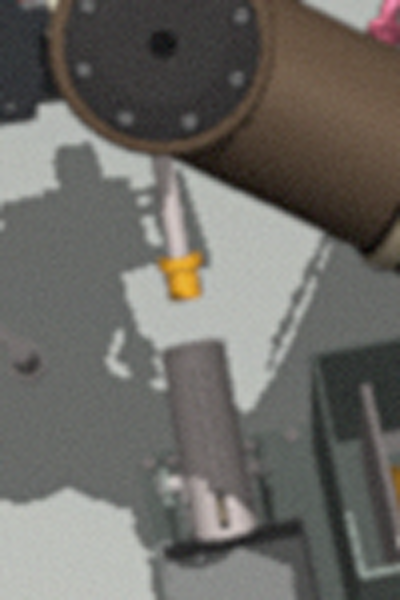

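View pics/d7c.png

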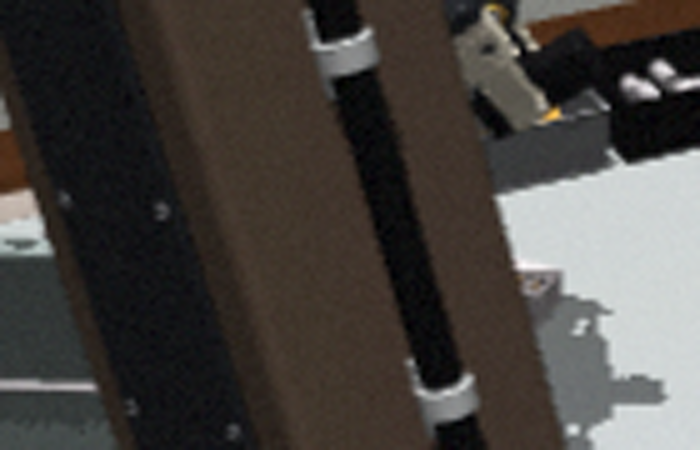

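View pics/w7.png

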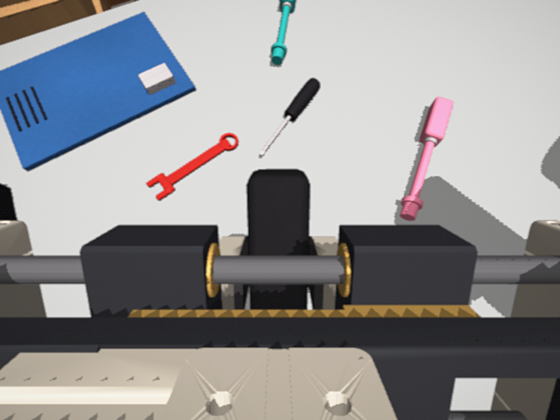

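```bash
cat > ov.py <<'E'
from tgt import *
import sys
def ov(nm,s,x0,y0,x1,y1,k,out,cam='scene'):
    im=cv2.imread(f'pics/{nm}.png');im=cv2.resize(im[y0:y1,x0:x1],None,fx=k,fy=k,interpolation=cv2.INTER_CUBIC)
    KV=ld(nm);ang=np.linspace(0,2*np.pi,60)
    R=Rot.from_euler('xyz',s['ee_rot']).as_matrix();t=s['eef_pos']
    def circ(c,a,b,r,col):
        q=proj(KV,c+r*(np.cos(ang)[:,None]*a+np.sin(ang)[:,None]*b));q=((q-[x0,y0]+.5)*k-.5).astype(int)
        cv2.polylines(im,[q],True,col,1)
    for c in(mouth,foot): circ(c,hy,n,.02075,(0,0,255))
    for b,r in((B,.011),(B-.02,.011),(B-.02,.015),(B-.028,.015),(B-.14,.007)):
        circ(t+R@[0,b,C],R[:,0],R[:,2],r,(255,0,0))
    cv2.imwrite(f'pics/{out}.png',im)
E
python3 - <<'E'
from ov import *
s=monitor.get_state()
ov('s7',s,225,230,275,345,7,'ov7')
E
```

```text
(no output)
```

View pics/ov7.png

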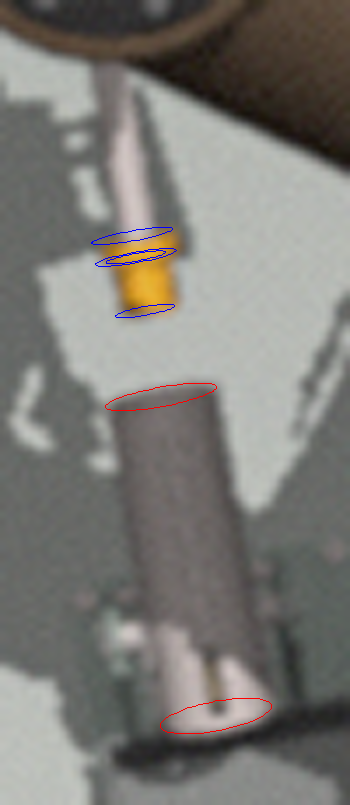

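```bash
python3 -m jog '[[[0.0052,0.0107,-0.0085,0,0,0,0],[0.0053,0.0107,-0.0085,0,0,0,0],[0.0053,0.0107,-0.0086,0,0,0,0],[0,0,0,0,0,0,0],[0,0,0,0,0,0,0]]]'
python3 - <<'E'
from ov import *
s=shot('scene','s8');S=[s]
for i in range(4): shot('scene','s8');S.append(monitor.get_state())
P=np.array([x['eef_pos'] for x in S]);print(P.std(0)*1e3);p=P.mean(0);s['eef_pos']=p
s['ee_rot']=np.mean([x['ee_rot'] for x in S],0)
d=p-tcp(-.012);print('mm off hy,n,u',d@hy*1e3,d@n*1e3,d@u*1e3,'rot',(Rot.from_euler('xyz',s['ee_rot'])*Rot.from_matrix(Rt).inv()).as_rotvec())
print([ (x['force'].round(1).tolist()) for x in S],S[-1]['moment'])
ov('s8',s,225,230,275,345,7,'ov8')
E
```

```text
t: 11.2
eef_pos: [0.5895, -0.1053, 0.252]
ee_rot: [-2.53, 0.001, 2.675]
force: [-0.1, -0.5, -1.6]
width: 0.0293
[0.04312223 0.14944274 0.17723298]
mm off hy,n,u 0.13493032494918072 0.4796181422171182 -0.45810859651810265 rot [-0.00064336 -0.00135882  0.00120759]
[[-0.1, -0.5, -1.6], [-0.3, 0.4, -2.6], [0.1, 0.8, -1.4], [-0.3, -0.2, -1.8], [0.3, 0.1, -1.8]] [ 2.15527781 -1.09378921 -0.0171782 ]
```

View pics/ov8.png

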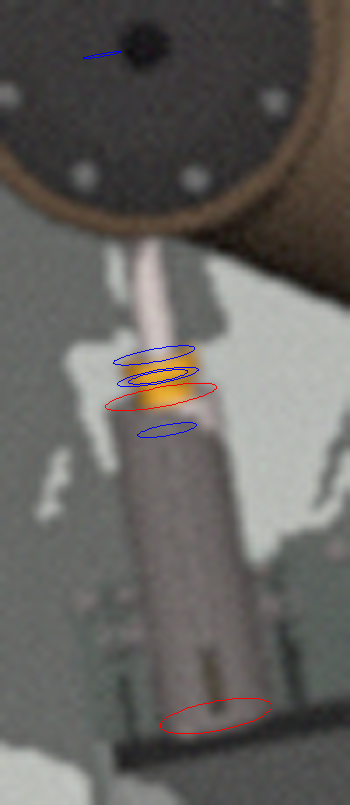

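```bash
python3 -m jog '[[[0.001,0.0021,-0.002,0,0,0,0],[0.0011,0.0022,-0.0017,0,0,0,0],[0.0011,0.0022,-0.0017,0,0,0,0],[0,0,0,0,0,0,0]]]'
python3 -m jog '[[[0.0011,0.0022,-0.0017,0,0,0,0],[0.0011,0.0022,-0.0017,0,0,0,0],[0,0,0,0,0,0,0]]]'
python3 -c "
from ov import *
s=monitor.get_state();d=s['eef_pos']-tcp(-.027);print(d@hy*1e3,d@n*1e3,d@u*1e3,s['force'],s['moment'])"
```

```text
t: 11.95
eef_pos: [0.5927, -0.0988, 0.2465]
ee_rot: [-2.53, 0.001, 2.674]
force: [0.5, -0.1, -2.9]
width: 0.0298
t: 12.32
eef_pos: [0.595, -0.0944, 0.2432]
ee_rot: [-2.53, 0.001, 2.674]
force: [0.2, -0.7, -2.3]
width: 0.0296
0.29687312730579407 0.0966284808074211 -0.9656116052421041 [ 0.16073652 -0.7082763  -2.2540377 ] [ 2.16092544 -1.11694524 -0.00447498]
```

```bash
python3 -m jog '[[[0.0022,0.0044,-0.0034,0,0,0,0],[0.0022,0.0044,-0.0034,0,0,0,0],[0.0022,0.0044,-0.0035,0,0,0,0],[0.0022,0.0043,-0.0034,0,0,0,0],[0,0,0,0,0,0,0]]]'
python3 -c "
from ov import *
s=monitor.get_state();d=s['eef_pos']-tcp(-.052);print(d@hy*1e3,d@n*1e3,d@u*1e3,s['force'],s['moment'])"
```

```text
t: 12.95
eef_pos: [0.6038, -0.0768, 0.2292]
ee_rot: [-2.53, 0.001, 2.674]
force: [0.0, -0.1, -1.8]
width: 0.0299
0.39929993818797865 -0.030904599993654382 -0.12020538755394049 [ 0.0169058  -0.06325272 -1.76828025] [ 2.11487731 -1.17634883  0.00466075]
```

```bash
python3 -m jog '[[[0.0022,0.0044,-0.0034,0,0,0,0],[0.0022,0.0044,-0.0034,0,0,0,0],[0.0022,0.0044,-0.0035,0,0,0,0],[0.0022,0.0043,-0.0034,0,0,0,0],[0.0022,0.0044,-0.0034,0,0,0,0],[0,0,0,0,0,0,0]]]'
python3 -c "
from ov import *
s=monitor.get_state();d=s['eef_pos']-tcp(-.082);print(d@hy*1e3,d@n*1e3,d@u*1e3,s['force'],s['moment'])"
```

```text
t: 13.7
eef_pos: [0.6148, -0.0548, 0.2121]
ee_rot: [-2.53, 0.001, 2.674]
force: [-0.3, -0.1, -1.6]
width: 0.0295
0.4725275423086693 0.0513481182282337 0.013773410190202572 [-0.25616942 -0.05068373 -1.55729695] [ 2.08641315 -1.09806916 -0.01511909]
```

```bash
python3 -m jog '[[[0.0011,0.0022,-0.0017,0,0,0,0],[0.0011,0.0022,-0.0017,0,0,0,0],[0.0011,0.0022,-0.0017,0,0,0,0],[0.0011,0.0022,-0.0017,0,0,0,0],[0.0011,0.0022,-0.0017,0,0,0,0]]]'
python3 -m jog '[[[0.0011,0.0022,-0.0017,0,0,0,0],[0.0011,0.0022,-0.0017,0,0,0,0]]]'
python3 -c "
from ov import *
s=monitor.get_state();d=s['eef_pos']-tcp(-.103);print(d@hy*1e3,d@n*1e3,d@u*1e3,s['force'],s['moment'])
f=s['force'];print(f@hy,f@n,f@u)"
```

```text
t: 14.32
eef_pos: [0.6202, -0.0441, 0.204]
ee_rot: [-2.531, 0.001, 2.674]
force: [-0.0, -1.4, -1.1]
width: 0.03
t: 14.58
eef_pos: [0.6215, -0.0414, 0.2021]
ee_rot: [-2.526, 0.001, 2.673]
force: [-4.2, -8.8, 6.8]
width: 0.0295
0.5864284934350835 0.40549329179642685 2.9255052820556626 [-4.23933287 -8.81597275  6.79320404] [-1.9684862   0.87015779  0.03509163]
-0.2012063540403949 -0.04504061485559051 11.907914471837653
```

```bash
cat > st.py <<'E'
from ov import *
s=monitor.get_state();d=s['eef_pos']-mouth-u*B-n*C;f=s['force'];print('t',s['t'],'hy %.1f n %.1f g %.1f'%tuple(np.array([d@hy,d@n,d@u])*1e3),'F hy %.1f n %.1f u %.1f'%(f@hy,f@n,f@u),'rot',(Rot.from_euler('xyz',s['ee_rot'])*Rot.from_matrix(Rt).inv()).as_rotvec().round(4),s['width'])
E
python3 -m jog '[[[0.0011,0.0022,-0.0017,0,0,0,0],[0.0011,0.0022,-0.0017,0,0,0,0]]]' | head -1
python3 st.py
python3 -m jog '[[[0.0011,0.0022,-0.0017,0,0,0,0],[0.0011,0.0022,-0.0017,0,0,0,0]]]'| head -1
python3 st.py
```

```text
t: 14.82
t 14.825 hy 0.5 n 0.2 g -107.8 F hy -0.3 n -1.4 u -0.6 rot [-0.0015 -0.0006  0.0007] 0.029872737222692125
t: 15.08
t 15.075 hy 0.6 n 0.3 g -114.3 F hy -0.5 n -1.3 u 4.0 rot [-0.001  -0.0007  0.0011] 0.029977516089200632
```

```bash
for i in 1 ; do python3 -m jog '[[[0.0011,0.0022,-0.0017,0,0,0,0],[0.0011,0.0022,-0.0017,0,0,0,0]]]' | head -1
python3 st.py; done
python3 -m jog '[[[0.0011,0.0022,-0.0017,0,0,0,0],[0.0011,0.0022,-0.0017,0,0,0,0]]]'| head -1
python3 st.py
python3 -m jog '[[[0.0011,0.0022,-0.0017,0,0,0,0],[0,0,0,0,0,0,0]]]'| head -1
python3 st.py
python3 -c "
from ov import *
s=shot('scene','s9');crop('s9',230,270,300,380,6,'s9c')"
```

```text
t: 15.32
t 15.325 hy 0.5 n 0.5 g -121.4 F hy -0.2 n -1.8 u -2.0 rot [ 0.0003 -0.0017  0.0018] 0.02966948564053908
t: 15.58
t 15.575 hy 0.6 n 0.5 g -126.8 F hy -0.3 n -2.4 u -0.9 rot [-0.0005 -0.0013  0.0015] 0.02944346311532591
t: 15.82
t 15.825 hy 0.5 n 0.5 g -129.6 F hy -0.4 n -1.5 u -1.0 rot [-0.0006 -0.0013  0.0015] 0.029395933876673712
```

View pics/s9c.png

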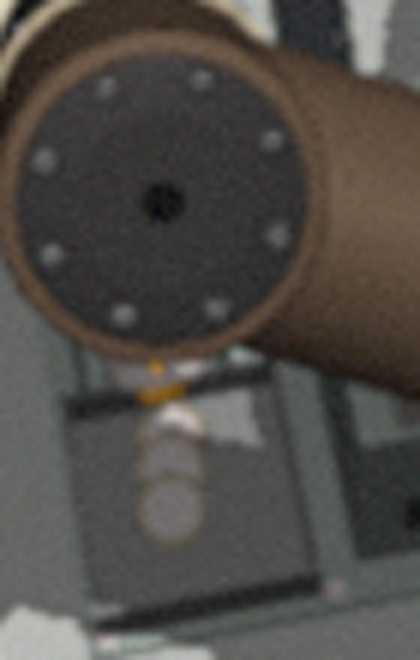

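```bash
python3 -m jog '[[[0.0011,0.0022,-0.0017,0,0,0,0],[0,0,0,0,0,0,0]]]'| head -1
python3 st.py
python3 -m jog '[[[-0.0018,-0.0037,0.0029,0,0,0,0],[-0.0037,-0.0073,0.0057,0,0,0,0],[-0.0037,-0.0073,0.0057,0,0,0,0],[-0.0037,-0.0073,0.0058,0,0,0,0],[0,0,0,0,0,0,0]]]'
python3 st.py
python3 -c "
from ov import *
s=shot('scene','s10');crop('s10',230,270,300,380,6,'s10c')"
```

```text
t: 16.12
t 16.125 hy 0.3 n 0.6 g -132.4 F hy -2.4 n -2.2 u -0.1 rot [-0.0007 -0.0018  0.0013] 0.02953424356995899
t: 16.75
eef_pos: [0.6203, -0.044, 0.2047]
ee_rot: [-2.532, 0.002, 2.673]
force: [0.4, 0.7, -2.0]
width: 0.0298
t 16.75 hy 0.4 n 0.9 g -96.2 F hy -0.1 n -1.2 u -1.8 rot [-0.0002 -0.0023  0.0006] 0.029753556565861875
```

View pics/s10c.png

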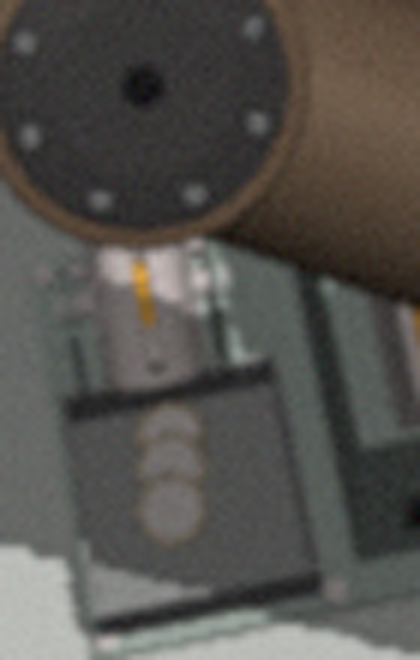

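```bash
python3 -m jog '[[[-0.0038,-0.0076,0.0053,0,0,0,0],[-0.0037,-0.0073,0.0057,0,0,0,0],[-0.0037,-0.0073,0.0057,0,0,0,0],[-0.0037,-0.0073,0.0057,0,0,0,0],[-0.0037,-0.0073,0.0058,0,0,0,0],[-0.0037,-0.0073,0.0057,0,0,0,0],[0,0,0,0,0,0,0]]]'
python3 st.py
python3 -m jog '[[[-0.0037,-0.0074,0.0057,0,0,0,0],[-0.0037,-0.0073,0.0057,0,0,0,0],[-0.0037,-0.0073,0.0057,0,0,0,0],[-0.0037,-0.0073,0.0057,0,0,0,0],[-0.0037,-0.0073,0.0058,0,0,0,0],[-0.0037,-0.0073,0.0057,0,0,0,0],[-0.0037,-0.0073,0.0057,0,0,0,0],[0,0,0,0,0,0,0]]]'
python3 st.py
python3 -c "
from ov import *
s=shot('scene','s11');crop('s11',200,220,310,380,5,'s11c')"
```

```text
t: 17.68
eef_pos: [0.598, -0.088, 0.2383]
ee_rot: [-2.531, 0.002, 2.674]
force: [-0.5, 0.1, -1.8]
width: 0.0295
t 17.675 hy 0.4 n 0.2 g -36.5 F hy 0.5 n -1.5 u -0.9 rot [-0.0004 -0.0021  0.0007] 0.029450793396121194
t: 18.68
eef_pos: [0.5721, -0.1392, 0.2783]
ee_rot: [-2.531, 0.002, 2.674]
force: [0.1, -0.1, -2.2]
width: 0.0299
t 18.675 hy 0.4 n -0.0 g 33.4 F hy -0.2 n -1.9 u -1.2 rot [-0.0005 -0.002   0.0008] 0.02987658771502262
```

View pics/s11c.png

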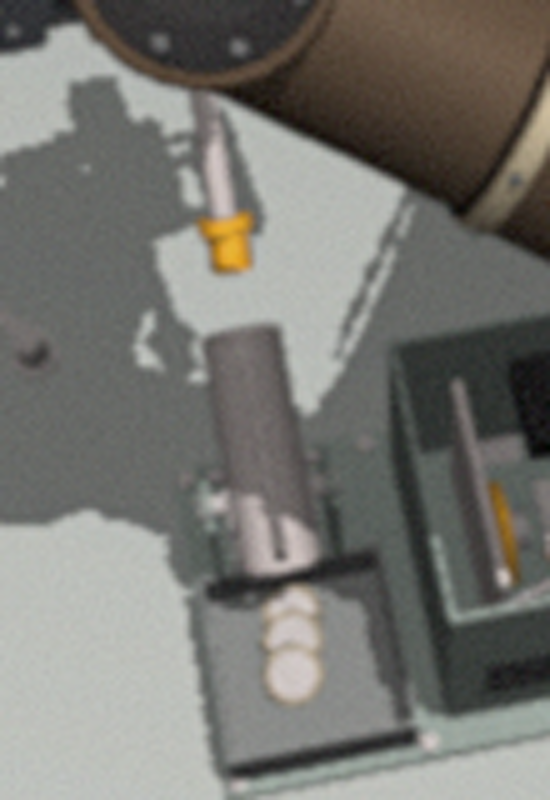

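```bash
python3 -m jog '[[[-0.0195,-0.0243,-0.002,0.0869,-0.0533,-0.0273,0],[-0.0195,-0.0243,-0.003,0.0869,-0.0533,-0.0273,0],[-0.0195,-0.0243,-0.003,0.0869,-0.0533,-0.0273,0],[-0.0195,-0.0243,-0.003,0.0869,-0.0533,-0.0273,0],[-0.0193,-0.0237,-0.003,0.0869,-0.0533,-0.0273,0],[-0.0193,-0.0236,-0.003,0.0869,-0.0533,-0.0273,0],[0,0,-0.04,0,0,0,0],[0,0,-0.04,0,0,0,0],[0,0,-0.04,0,0,0,0],[0,0,-0.04,0,0,0,0],[0,0,-0.04,0,0,0,0],[0,0,0,0,0,0,0]]]'
python3 -c "
from h import *
shot('wrist','w12');shot('side','d12');s=monitor.get_state();print(s['eef_pos'],s['ee_rot'])"
```

```text
t: 20.23
eef_pos: [0.4534, -0.2825, 0.0579]
ee_rot: [-3.139, -0.007, 2.505]
force: [-0.0, -0.3, -1.3]
width: 0.0295
[ 0.4561829  -0.28332655  0.06134439] [-3.14097888e+00 -1.42013721e-04  2.50538376e+00]
```

View pics/d12.png

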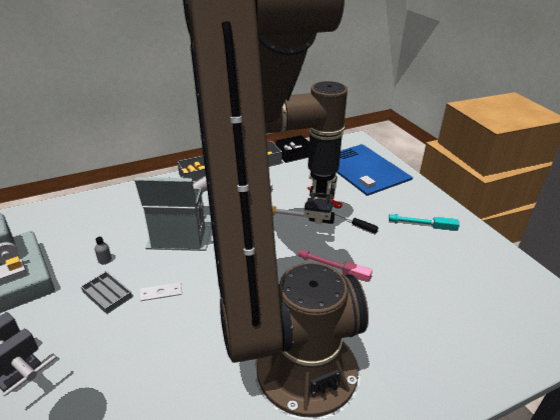

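```bash
python3 -m jog '[[[0,0,-0.014,0,0,0,0],[0,0,-0.012,0,0,0,0],[0,0,-0.003,0,0,0,0],[0,0,0,0,0,0,0],[0,0,0,0,0,0,0]]]'
python3 -m jog '[[[0,0,-0.001,0,0,0,0],[0,0,-0.001,0,0,0,0],[0,0,0,0,0,0,0]]]'
```

```text
t: 20.95
eef_pos: [0.4559, -0.2833, 0.0319]
ee_rot: [3.141, 0.0, 2.505]
force: [-0.6, 0.4, -1.5]
width: 0.0298
t: 21.32
eef_pos: [0.4558, -0.2832, 0.0302]
ee_rot: [3.141, 0.0, 2.505]
force: [-1.0, 0.8, 4.1]
width: 0.0299
```

```bash
python3 -m jog '[[[0,0,0,0,0,0,0.6],[0,0,0,0,0,0,0.7],[0,0,0,0,0,0,0.7],[0,0,0,0,0,0,0.7],[0,0,0.02,0,0,0,0.7],[0,0,0.04,0,0,0,0.7],[0,0,0.05,0,0,0,0.7],[0,0,0.05,0,0,0,0.7],[0,0,0.05,0,0,0,0.7],[-0.04,-0.03,0.03,0,0,0,0.7],[-0.02,-0.05,0.01,0,0,0,0.7],[0,0,0,0,0,0,0.7],[0,0,0,0,0,0,0.7]]]'
python3 -c "
from h import *
shot('scene','s13');shot('wrist','w13');crop('s13',160,150,400,330,3.3,'s13c')
crop('s13',200,250,360,390,5,'s13d')"
```

```text
t: 22.95
eef_pos: [0.3953, -0.3632, 0.2793]
ee_rot: [3.141, -0.001, 2.503]
force: [-0.9, -1.0, 0.3]
width: 0.061
```

View pics/s13.png

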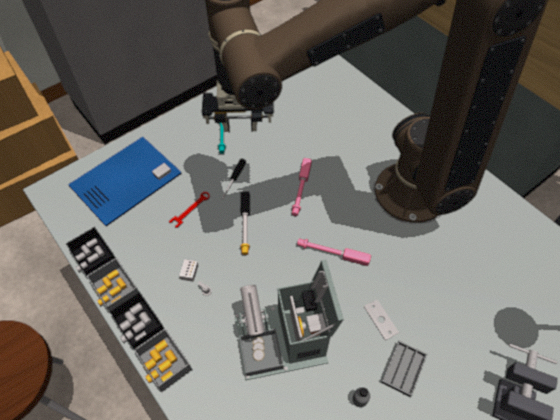

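View pics/s13d.png

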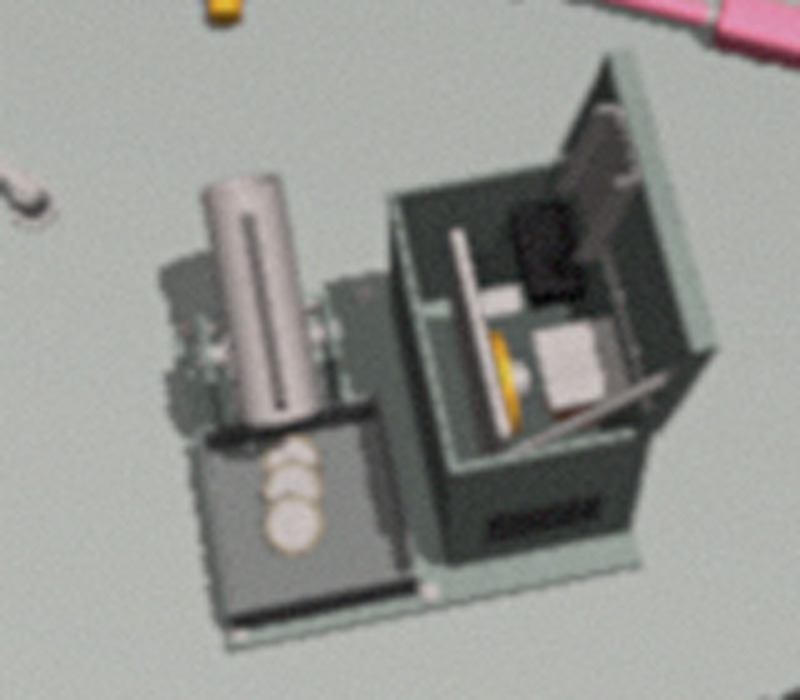

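View pics/w13.png

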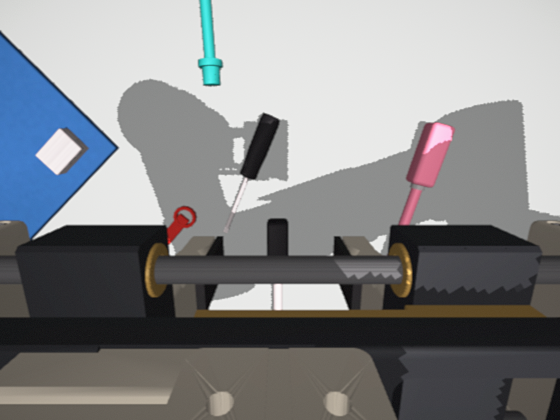

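```bash
python3 -c "
from station import job_done; print(job_done())"
```

```text
the job is handed in; nothing more can be done
None
```

The job is done and handed in at about 23 s of the 59 s allowed. I tipped the tube onto its stop, and the push force rose to about 17 N there. I then pushed the rod down the bore until its nose was about 12 mm past the foot. The push showed up to 12 N along the bore and no side force until then; at full depth one reading showed about 2.4 N sideways. Finally I drew the rod out and laid it flat where it had been.

**Last checks:**
- The final scene picture shows all three tokens in the pan and the tube's sight slot clear.
- The tube's mouth was within half a pixel of where it was right after tipping.
- The rod was lying flat and released, and the gripper was clear of everything.
- The other items looked unmoved; I checked them by eye, not by measurement.

**Disagreements and limits:**
- The scene and wrist cameras disagreed by about 3 mm on the tube's sideways position. I aligned the rod to the tube within the scene picture instead.
- The arm blocked the side camera's view of the insertion, so it could not confirm the fit there.

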